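Level the slate clock base and keep the spirit level pressed

ROBOT

A 6-joint arm with a two-finger parallel gripper is mounted at the origin on the work surface. World frame = base frame: x ahead of the robot, y to its left, z up, the work surface at z = 0. Lengths are in mm, angles in rad, forces in N, time in s.
With the tool pointing down it reaches from about 275 to 750 mm from the base axis. Payload 10.2 kg.
Tool frame: the origin (TCP) lies at the very end of the fingers, on their centre line; the grasp point (between the pads) lies 19 mm behind it; z points along the fingers, y is the line along which they close (so a half turn about z gives the same grasp; the last joint's range is limited). The gripper opens to 85 mm and grips with 20 to 120 N. Pads are 22 mm wide; open, the fingers measure 114 mm over their backs; the gripper's body (76 mm by 85 mm) begins 54 mm behind the grasp point. The pads swing forward as they close: fully open they stand 13 mm farther back than shut.
Start: joints at [0.984, 0.313, 1.498, -0, 1.331, -0.223], TCP at [186.823, 490.641, 231.294] pointing down, gripper open.
Joint ranges: [-2.94, 2.94], [-0.97, 2.17], [0.19, 2.56], [-1.23, 4.37], [0.02, 3.11], [-2.88, 2.88]. Speed limits (rad/s): [2.39, 2.39, 3.01, 3.14, 3.14, 3.14].

INTERFACE

Orientations are given as a unit quaternion [w, x, y, z].
In Python, from rig import ctrl gives the robot as it stands.
- The arm moves only by the shell command python3 -m pendant 'ROWS' [FORCE]. ROWS is JSON, a list that holds one entry, the list of rows, each a list of 5 numbers: the shift along the tool's x, y, z normalised to -1 to 1, where 1 is 200 mm, then the turn about the tool's z normalised to -1 to 1, where 1 is pi rad, then the opening, from 0 (shut) to 1 (fully open). In form: [[[dx, dy, dz, spin, hand], ...]]. A call has 1 to 12 rows; each row is the pose to reach, as a shift and turn from the pose commanded when the call began, along the tool's axes at that moment, turning the shorter way round; what a row does not reach only later rows make up. A row lasts 1/10 s, in which the tool goes at most 50 mm and 8.59 degrees, less where a joint would pass 70% of its speed; a pose out of reach is approached as far as the arm can. A call with a number of a shift or a turn outside -1 to 1 is refused whole. A call with a gripper value outside its range is refused whole. The fingers move at their own pace and stop on an object; FORCE is the grip in N (left out, the last holds). Time passes only in rows, so rows that repeat a pose let the fingers close. It gives the time, the measured TCP pose, the force, the opening and the grip force at its end, in the units of the state.
- ctrl.sense(): the state, without advancing time (a new reading comes with each control period).
- ctrl.capture(name): name is "side" or "top" or "wrist"; returns (picture, depth): 400x640x3 uint8, blue, green, red; 400x640 float32, mm along the optical axis (not along the pixel's ray), 0 where there is no reading.
- ctrl.get_calibration(name): a dict with "K" (3x3 intrinsics, pixels), "D" ([k1, k2, p1, p2, k3] as OpenCV has them; the pictures are not rectified), "origin" and "rotation" of the camera in the world. Camera axes: x right, y down, z forward; pixel columns grow to the right and rows downward; lengths in mm; the calibration is good to about 2 mm. A picture is of the moment at which its call begins: read the wrist's pose just before it. get_calibration takes no time and is no camera call; for the wrist camera it gives the pose at the moment of the call.
- ctrl.finish_job(): hands the job in; it is judged then, once.
The state is a dict: "time_s": time; "joints": joint angles; "dq": joint speeds; "tau": joint torques, N m; "eef_pos": TCP position; "ee_rot": TCP orientation; "force": force on the tool from outside, world axes, zero at the start; "wrist_torque": the same for the moment, N m; "grip_width": opening from 0.0 (shut) to 1.0 (fully open); "grip_force": force on a finger pad.
Only numpy, scipy, OpenCV 4.12 (cv2) and the standard library are available. Lean on these libraries where they do the work, as an engineer would, in place of code of your own. Each camera call takes 0.05 s, during which the arm holds its last target. There are 200 camera calls.

TASK

Set the red spirit level on the middle of the black slate clock base, lengthwise along the slate, and let go of it. Then turn the brass knob of the levelling foot until the bubble stands still between the two black lines, and after that press the level down onto the slate with about 10 N (it has a black rubber pad for that), bubble still between the lines, and finish while still pressing, so that I can lock the foot meanwhile. Do not disturb the watch, finial, bushing tool, loupe or brass weight.

Things in the scene. Friction and masses are not known exactly. Their poses are not given: they have to be found in the camera images.
- level: red spirit level, a loose block 130 mm long (its y axis), 40 mm wide (x), 28 mm high, 0.24 to 0.38 kg, flat on the shelf at the start. Origin at the centre of its underside, z up. A yellow-green vial lies along y in its top at x = -10 mm; a black rubber press pad is on top at x = +10 mm. It may lie on the slate either way round
- bubble (a joint): position (m) of the pale 14 mm long bubble along the level's y axis, 0 at the middle of the vial, ends at +-0.018. The vial's two black lines are 21 mm apart inside, so the bubble is between them within +-0.0035. It floats to the higher end of the level, 6.5 mm per 0.01 rad of slope, and takes about 2 s to settle
- press_pad (a point): centre of the top of the level's rubber press pad, 18 mm across, 6 mm proud of the level's top (34 mm above its underside), midway along the level
- slate: black slate clock base, 240 mm long (its y axis), 120 wide, 28 thick, thin gold line around its top; too low at the foot end at the start. Origin on the axis of its two pivot feet, 34 mm below its top, 105 mm from its middle towards -y; it tilts about its x axis only and cannot be shifted. The levelling foot is at its +y end
- slate_mid (a point): middle of the slate's top face, 60 mm above the shelf when level; its y axis runs along the slate towards the levelling foot
- foot_knob (a point): centre of the round knurled brass knob of the levelling foot: 40 mm across, 28 mm high, upright, underside 78 mm above the shelf, 155 mm from the slate's middle. It does not rise. Clockwise from above raises that end of the slate, 0.010 rad per rad turned (a bubble along the slate moves 6.5 mm per rad); it needs 1.1 to 2.4 rad clockwise, takes about 0.13 N m and stays where left
- watch: silver hunter pocket watch, disc 50 mm across, 14 mm high, lying on the shelf; bystander; origin at the centre of its underside
- finial: brass cone finial, 36 mm across, 54 mm high, standing; bystander; origin at the centre of its underside
- bushing_tool: steel bushing tool, 135 mm long, 18 mm thick, lying along y; bystander; origin on its underside
- loupe: black loupe, 34 mm across, 28 mm high, standing; bystander; origin at the centre of its underside
- weight: brass clock weight, 44 mm across, 65 mm high, standing; bystander; origin at the centre of its underside

How it is judged (in metres and radians):
On the way, in this order (a step that is already met when the one before it is completed fails the run):
1. the level lies on the middle of the slate, along it, let go and at rest (horizontal distance between level and slate_mid below 0.025 m and angle between the y axis of level and the y axis of slate, either way round below 0.17 rad and angle between level's own z axis and vertical below 0.06 rad and contact force between the fingers and level below 0.05 N and contact force between level and slate above 1 N and linear speed of level below 0.01 m/s and velocity of joint bubble between -0.004 and 0.004 m/s and not (value of joint bubble between -0.0035 and 0.0035 m)), for 0.3 s.
2. the foot has been turned so that the bubble stands between the lines, the level lying free on the slate (horizontal distance between level and slate_mid below 0.025 m and angle between the y axis of level and the y axis of slate, either way round below 0.17 rad and angle between level's own z axis and vertical below 0.06 rad and value of joint bubble between -0.0035 and 0.0035 m and contact force between the fingers and level below 0.05 N and contact force between level and slate above 1 N and velocity of joint bubble between -0.004 and 0.004 m/s), for 0.5 s.
At the end, for the whole second after the job is handed in: Level within 25 mm of the slate's middle and 0.17 rad of its length, bubble within 3.5 mm of the vial's middle, fingers pressing the level (over 3 N) so that it bears on the slate with 6 to 28 N, its weight of 2.4 to 3.8 N included, still pressing at the end (horizontal distance between level and slate_mid below 0.025 m and angle between the y axis of level and the y axis of slate, either way round below 0.17 rad and angle between level's own z axis and vertical below 0.06 rad and value of joint bubble between -0.0035 and 0.0035 m and contact force between level and slate between 6 and 28 N and contact force between the fingers and level above 3 N and linear speed of level below 0.01 m/s); the arm keeps its last pose, push and grip.
It fails at once if the watch, finial, bushing tool, loupe or brass weight is moved more than 25 mm (distance of any of watch, finial, bushing_tool, loupe, weight from where it was at the start of the episode above 0.025 m).
It also fails if it takes over 64 s, if anything falls off the work surface, if the arm or the gripper's body presses on something with over 40 N, if the wrist force passes 120 N, or if a joint passes its speed limit or range.

## Working session

There is one attempt and no reset: what is moved stays moved. The work goes in short steps, Python scripts to look and compute and a shell command to move; the robot and the scene stay as the last step left them, time stands still between calls to the robot, and variables do not carry over. Pictures are saved under pics/ and viewed, at most 10 in all, crops included, and the job is handed in when it is done.

```bash
mkdir -p pics
cat > h.py <<'E'
import numpy as np, cv2
from rig import ctrl
def shot(cam,fn):
    c=ctrl.get_calibration(cam); p,d=ctrl.capture(cam); cv2.imwrite('pics/'+fn+'.png',p); np.savez('pics/'+fn,p=p,d=d,**{k:np.array(c[k]) for k in('K','D','origin','rotation')}); return p,d
def world(fn):
    """HxWx3 world points of a saved shot"""
    z=np.load('pics/'+fn+'.npz'); d=z['d']; h,w=d.shape
    u,v=np.meshgrid(np.arange(w),np.arange(h))
    n=cv2.undistortPoints(np.stack([u,v],-1).reshape(-1,1,2).astype(float),z['K'],z['D']).reshape(h,w,2)
    P=np.dstack([n*d[...,None],d])
    return P@z['rotation'].T+z['origin'], d>0, z['p']
E
python3 - <<'E'
from h import *
shot('top','top0'); shot('side','side0')
s=ctrl.sense(); print(s)
print({k:np.round(v,3).tolist() for k,v in ctrl.get_calibration('top').items()})
E
```

```text
{'time_s': 0.1, 'joints': array([ 9.83641404e-01,  3.13408287e-01,  1.49832797e+00, -1.98371070e-05,
        1.33103200e+00, -2.23387810e-01]), 'dq': array([-0.00156536, -0.0002771 , -0.00117396, -0.00157592,  0.00149671,
       -0.00206114]), 'tau': array([ 1.89582606e-03, -4.12897003e+01, -2.60139889e+01, -2.72438810e-04,
        2.97525366e-03,  3.68425265e-05]), 'eef_pos': array([186.67535467, 490.44890217, 230.79750062]), 'ee_rot': array([-2.22899111e-04,  1.80880027e-01,  9.83504993e-01, -5.43986873e-04]), 'force': array([-0.29535609, -1.35298969,  0.3044755 ]), 'wrist_torque': array([ 0.0127591 , -0.04145561, -0.02155064]), 'grip_force': 0.0, 'grip_width': 0.9981824843675414}
{'K': [[447.827, 0.0, 317.374], [0.0, 447.827, 200.794], [0.0, 0.0, 1.0]], 'D': [-0.049, 0.0, 0.0, 0.0, 0.0], 'origin': [328.74, 17.335, 1339.029], 'rotation': [0.075, -0.699, 0.708, -0.073]}
```

View pics/top0.png

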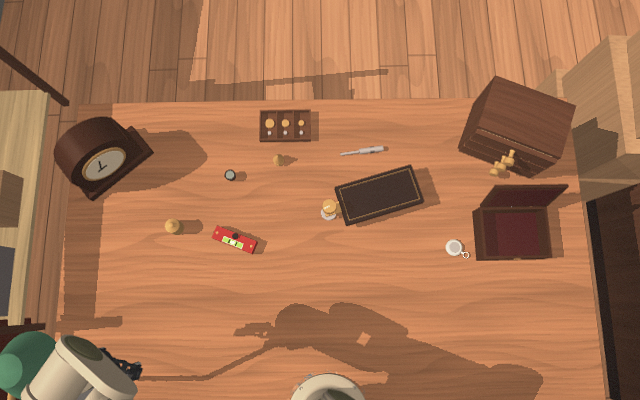

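The top view shows the red level at about (235,240), the slate at (379,195) with its knob at its left end (329,206), the loupe at (230,175), the weight or finial at (172,227) and (278,160), the tool at (362,150) and the watch at (455,248). The calibration's rotation is a quaternion, so I'll convert it before measuring.

```bash
sed -i 's/^from rig/from scipy.spatial.transform import Rotation as R\nfrom rig/; s/    return P@z\[.rotation.\].T/    q=z["rotation"]; M=R.from_quat(q[[1,2,3,0]]).as_matrix()\n    return P@M.T/' h.py
cat >> h.py <<'E'
def level(fn):
    P,ok,p=world(fn); hsv=cv2.cvtColor(p,cv2.COLOR_BGR2HSV).astype(int)
    h=hsv[...,0]; m=ok&((h<6)|(h>174))&(hsv[...,1]>170)&(hsv[...,2]>90)
    n,l,st,_=cv2.connectedComponentsWithStats(cv2.morphologyEx(m.astype(np.uint8),cv2.MORPH_CLOSE,np.ones((9,9))))
    i=1+np.argmax(st[1:,4]); q=P[(l==i)&ok]; zt=np.percentile(q[:,2],80); q=q[abs(q[:,2]-zt)<6]
    (c,s,a)=cv2.minAreaRect(q[:,:2].astype(np.float32)); b=cv2.boxPoints((c,s,a))
    e=[b[1]-b[0],b[2]-b[1]]; e=max(e,key=np.linalg.norm)
    print('level c',np.round(c,1),'size',np.round(s,1),'z',round(zt,1),'long-axis yaw',round(float(np.arctan2(e[1],e[0])),3), 'box',st[i])
E
python3 - <<'E'
from h import *
level('top0')
P,ok,p=world('top0')
for n,(u,v) in dict(slate=(379,195),knob=(329,206),loupe=(230,175),fin=(172,227),fin2=(278,160),tool=(362,150),watch=(455,248),vial=(233,242),pad=(235,236),table=(300,250)).items(): print(n,np.round(P[v,u],1))
m=(ok&(p.max(-1)<75)&(abs(P[...,2]-58)<14)).astype(np.uint8)
n,l,st,_=cv2.connectedComponentsWithStats(m); i=l[195,379]; q=P[l==i]
print(st[i],cv2.minAreaRect(q[:,:2].astype(np.float32)))
k=P[195:216,318:342].reshape(-1,3); k=k[k[:,2]>95]; print('knob',np.median(k,0),k[:,:2].min(0),k[:,:2].max(0),len(k))
E
```

```text
level c [495.7 266.1] size [128.2  38.6] z 31.4 long-axis yaw 1.184 box [212 226  44  27 421]
slate [ 616.8 -162.7   55.4]
knob [575.8 -13.8 105.5]
loupe [690.7 282.7  30.4]
fin [529.1 442.3  58. ]
fin2 [734.3 136.7  35.8]
tool [ 768.  -121.2   19.6]
watch [ 461.8 -388.4   13.3]
vial [486.5 267.9  32.1]
pad [503.7 261.8  35.4]
table [463.8  72.5   1.3]
[ 341  170   77   49 2119] ((619.2730102539062, -161.61114501953125), (90.2565689086914, 209.5425567626953), 16.21607780456543)
knob [576.11128917 -13.84061026 106.61440904] [328.74046094 -33.69027313] [596.63910636  17.33510185] 165
```

```bash
cat >> h.py <<'E'
def go(x,y,z,yaw):
    """numbers (dx,dy,dz,spin) to bring the TCP to x,y,z with tool y axis at yaw (mod pi chosen by caller)"""
    s=ctrl.sense(); q=s['ee_rot']; M=R.from_quat(q[[1,2,3,0]]).as_matrix()
    d=M.T@(np.array([x,y,z])-s['eef_pos'])/200
    cy=np.arctan2(M[1,1],M[0,1]); sp=-((yaw-cy+np.pi)%(2*np.pi)-np.pi)/np.pi
    print('t',s['time_s'],'pos',np.round(s['eef_pos'],1),'yaw',round(cy,3),'j6',round(s['joints'][5],2),'F',np.round(s['force'],1),'-> rows',np.round(d,3),'spin',round(sp,3))
E
python3 -m pendant '[[[-0.2,-0.05,0,0.04,1],[-0.4,-0.12,0,0.09,1],[-0.6,-0.18,0,0.14,1],[-0.8,-0.22,0,0.18,1],[-0.92,-0.25,0,0.23,1],[-0.92,-0.25,0,0.27,1],[-0.92,-0.25,0,0.32,1],[-0.92,-0.25,0,0.37,1],[-0.92,-0.25,0,0.41,1],[-0.92,-0.25,0,0.46,1],[-0.92,-0.25,0,0.507,1],[-0.92,-0.25,0,0.507,1]]]'
python3 -c "
from h import *
go(495.7,266.1,200,-0.387)"
```

```text
time_s: 1.3
eef_pos: [340.9, 378.3, 231.0]
ee_rot: [0.0, 0.83, 0.558, -0.0]
force: [0.5, -0.3, -0.3]
grip_width: 0.997
grip_force: 0.0
t 1.3 pos [340.9 378.3 231. ] yaw -0.387 j6 0.99 F [ 0.5 -0.3 -0.3] -> rows [-0.227  0.929  0.155] spin -0.0
```

```bash
python3 -m pendant '[[[-0.05,0.23,0.04,0,1],[-0.11,0.46,0.08,0,1],[-0.17,0.7,0.12,0,1],[-0.227,0.929,0.155,0,1],[-0.227,0.929,0.155,0,1],[-0.227,0.929,0.155,0,1]]]'
python3 -c "
from h import *
go(495.7,266.1,5,-0.387)
shot('wrist','w1'); level('w1')"
```

```text
time_s: 1.9
eef_pos: [496.2, 265.9, 199.7]
ee_rot: [-0.0, 0.829, 0.559, -0.001]
force: [0.3, 0.9, 0.5]
grip_width: 0.999
grip_force: 0.0
t 1.9 pos [496.2 265.9 199.7] yaw -0.384 j6 0.67 F [0.3 0.9 0.5] -> rows [ 0.    -0.002  0.974] spin 0.001
level c [494.8 269.9] size [128.8  39.5] z 29.1 long-axis yaw 1.188 box [ 302  121   37  113 2831]
```

View pics/w1.png

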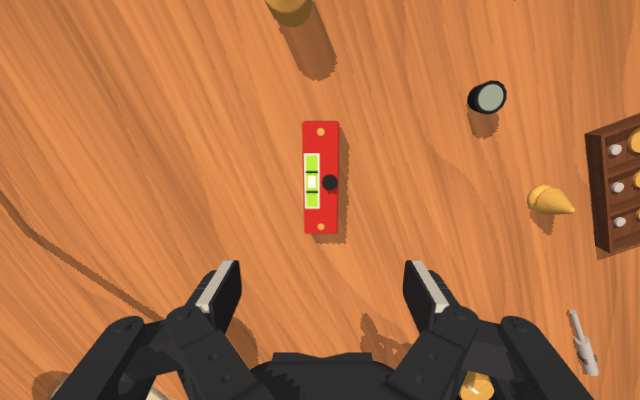

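The wrist view shows the level at (302–339, 121–234), its vial and bubble at (312,182) and its pad at (330,183), aligned with the open fingers. I'll descend and grip.

```bash
python3 -m pendant '[[[0.008,-0.009,0.24,0,1],[0.016,-0.009,0.48,0,1],[0.016,-0.009,0.72,0,1],[0.016,-0.009,0.9,0,1],[0.016,-0.009,0.97,0,1],[0.016,-0.009,0.975,0,1],[0.016,-0.009,0.975,0,0],[0.016,-0.009,0.975,0,0],[0.016,-0.009,0.975,0,0],[0.016,-0.009,0.975,0,0],[0.016,-0.009,0.975,0,0],[0.016,-0.009,0.975,0,0]]]' 50
python3 -c "
from h import *
go(617.5,-162,160,0.276)"
```

```text
time_s: 3.15
eef_pos: [496.5, 270.4, 6.9]
ee_rot: [0.0, 0.83, 0.558, 0.001]
force: [0.1, 0.3, 5.8]
grip_width: 0.455
grip_force: 51.4
t 3.15 pos [496.5 270.4   6.9] yaw -0.386 j6 0.68 F [0.1 0.3 5.8] -> rows [-1.774  1.376 -0.766] spin -0.211
```

```bash
python3 -m pendant '[[[0,0,-0.2,0,0],[0,0,-0.45,0,0],[0,0,-0.7,0,0],[-0.05,0.04,-0.8,0,0],[-0.2,0.15,-0.8,-0.03,0],[-0.35,0.27,-0.8,-0.06,0],[-0.5,0.39,-0.8,-0.1,0],[-0.65,0.5,-0.8,-0.14,0],[-0.8,0.62,-0.8,-0.18,0],[-0.9,0.7,-0.8,-0.211,0],[-0.9,0.7,-0.8,-0.211,0],[-0.9,0.7,-0.8,-0.211,0]]]'
python3 -c "
from h import *
go(617.5,-162,160,0.276)"
```

```text
time_s: 4.35
eef_pos: [557.3, 50.6, 165.4]
ee_rot: [-0.0, 0.604, 0.797, 0.0]
force: [-0.1, -0.3, -3.8]
grip_width: 0.454
grip_force: 52.0
t 4.35 pos [557.3  50.6 165.4] yaw 0.275 j6 -0.39 F [-0.1 -0.3 -3.8] -> rows [-1.105e+00  1.000e-03  2.700e-02] spin -0.0
```

```bash
python3 -m pendant '[[[-0.2,0,0,0,0],[-0.4,0,0,0,0],[-0.6,0,0,0,0],[-0.8,0,0,0,0],[-0.95,0,0.03,0,0],[-1,0,0.1,0,0],[-1,0,0.2,0,0],[-1,0,0.25,0,0],[-1,0,0.25,0,0]]]'
python3 -c "
from h import *
go(617.5,-162,70,0.276)
shot('wrist','w2'); shot('side','s2')"
```

```text
time_s: 5.25
eef_pos: [611.5, -140.0, 113.7]
ee_rot: [-0.002, 0.602, 0.798, -0.0]
force: [-0.6, -0.3, -2.3]
grip_width: 0.46
grip_force: 52.0
t 5.25 pos [ 611.5 -140.   113.7] yaw 0.278 j6 -0.69 F [-0.6 -0.3 -2.3] -> rows [-0.115 -0.001  0.218] spin 0.001
```

View pics/w2.png

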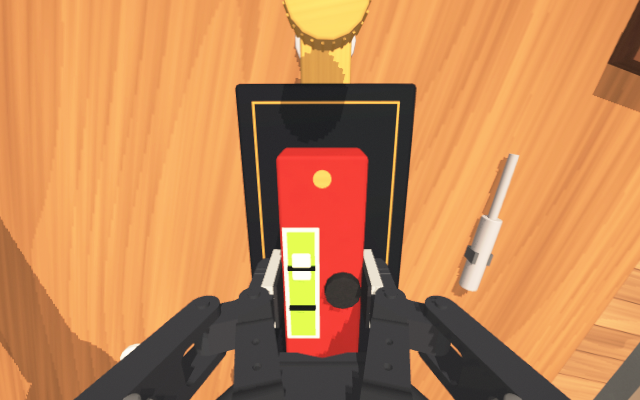

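View pics/s2.png

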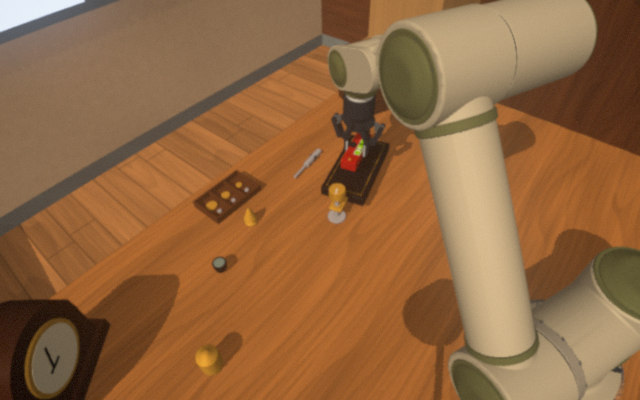

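The wrist view shows the slate (236–415, far edge at row 85) with the knob at (327,15), and the held level centred over it, with its vial lines at rows 268 and 308. The side view agrees. I'll check the slate's middle from its far edge.

Run:
```python
from h import *
P,ok,p=world('w2')
a=P[88,241];b=P[88,410]; ax=np.array([-.273,.962]); 
print(a,b,(a+b)/2,'knob',P[10,327])
e=(b-a)[:2]; n=np.array([e[1],-e[0]])/np.linalg.norm(e); n*=np.sign(n@ax); print('axis yaw',np.arctan2(n[1],n[0]),'mid',((a+b)/2)[:2]-118*n)
```

```text
[533.63957563 -63.31113642  57.64529355] [639.77616356 -32.73722935  55.39462373] [586.7078696  -48.02418289  56.51995864] knob [578.17000646 -18.65304265 105.3379999 ]
axis yaw 1.8512650721762154 mid [ 619.3709904  -161.41342638]
```

```bash
python3 -m pendant '[[[-0.06,0,0.05,0,0],[-0.115,0,0.12,0,0],[-0.115,0,0.18,0,0],[-0.115,0,0.21,0,0],[-0.115,0,0.225,0,0],[-0.115,0,0.232,0,0],[-0.115,0,0.236,0,0],[-0.115,0,0.236,0,0]]]'
python3 -c "
from h import *
go(618,-162,64,0.276)"
```

```text
time_s: 6.15
eef_pos: [618.7, -163.7, 68.5]
ee_rot: [0.0, 0.603, 0.798, 0.0]
force: [0.9, -0.7, -3.4]
grip_width: 0.453
grip_force: 52.0
t 6.15 pos [ 618.7 -163.7   68.5] yaw 0.277 j6 -0.72 F [ 0.9 -0.7 -3.4] -> rows [ 0.009 -0.001  0.022] spin 0.0
```

```bash
python3 -m pendant '[[[0,0,0.006,0,0],[0,0,0.01,0,0],[0,0,0.013,0,0],[0,0,0.013,0,0]]]'
python3 -m pendant '[[[0,0,0.004,0,0],[0,0,0.004,0,0],[0,0,0.004,0,0]]]'
```

```text
time_s: 6.55
eef_pos: [618.7, -163.8, 65.9]
ee_rot: [0.0, 0.603, 0.798, 0.0]
force: [-0.5, 1.0, 0.7]
grip_width: 0.453
grip_force: 52.5
time_s: 6.85
eef_pos: [618.8, -163.8, 65.5]
ee_rot: [0.0, 0.603, 0.798, 0.0]
force: [-2.6, 2.3, 5.8]
grip_width: 0.457
grip_force: 53.1
```

The level is touching the slate. I'll open and rise.

```bash
python3 -m pendant '[[[0,0,0,0,1],[0,0,0,0,1],[0,0,0,0,1],[0,0,0,0,1],[0,0,-0.05,0,1],[0,0,-0.15,0,1],[0,0,-0.3,0,1],[0,0,-0.5,0,1],[0,0,-0.5,0,1],[0,0,-0.5,0,1],[0,0,-0.5,0,1],[0,0,-0.5,0,1]]]'
python3 -m pendant '[[[0,0,0,0,1],[0,0,0,0,1],[0,0,0,0,1],[0,0,0,0,1],[0,0,0,0,1],[0,0,0,0,1],[0,0,0,0,1],[0,0,0,0,1],[0,0,0,0,1],[0,0,0,0,1],[0,0,0,0,1],[0,0,0,0,1]]]'
python3 -m pendant '[[[0,0,0,0,1],[0,0,0,0,1],[0,0,0,0,1],[0,0,0,0,1],[0,0,0,0,1],[0,0,0,0,1],[0,0,0,0,1],[0,0,0,0,1],[0,0,0,0,1],[0,0,0,0,1]]]' >/dev/null
cat >> h.py <<'E'
def bubble(fn):
    """bubble along level, mm, positive toward image top (knob side): green vial extent vs bubble"""
    z=np.load('pics/'+fn+'.npz'); p=z['p']; hsv=cv2.cvtColor(p,cv2.COLOR_BGR2HSV).astype(int)
    g=((hsv[...,0]>27)&(hsv[...,0]<45)&(hsv[...,1]>150)&(hsv[...,2]>120)).astype(np.uint8)
    n,l,st,_=cv2.connectedComponentsWithStats(cv2.morphologyEx(g,cv2.MORPH_CLOSE,np.ones((21,5))))
    x,y,w,h,_=st[1+np.argmax(st[1:,4])]; c=p[y-6:y+h+6,x:x+w].copy()
    cv2.imwrite('pics/'+fn+'_c.png',cv2.resize(c,None,fx=8,fy=8,interpolation=cv2.INTER_CUBIC))
    print('vial box',x,y,w,h); return c
E
python3 - <<'E'
from h import *
shot('wrist','w3'); level('w3'); c=bubble('w3')
m=c[:,c.shape[1]//4:-c.shape[1]//4].mean(1).astype(int); print(m.tolist())
go(576.5,-15,130,1.5)
E
```

```text
time_s: 8.05
eef_pos: [618.2, -163.7, 163.5]
ee_rot: [-0.001, 0.603, 0.798, -0.0]
force: [-0.4, 0.2, 0.4]
grip_width: 1.0
grip_force: 0.0
time_s: 9.25
eef_pos: [618.6, -163.8, 164.7]
ee_rot: [0.0, 0.603, 0.798, -0.0]
force: [-0.6, -1.3, 0.9]
grip_width: 0.996
grip_force: 0.0
level c [ 617.9 -165. ] size [ 40.  130.4] z 87.5 long-axis yaw -1.294 box [ 297  131   52  151 5277]
vial box 303 180 15 67
[[56, 66, 249], [56, 66, 249], [143, 163, 252], [238, 249, 254], [249, 254, 254], [182, 253, 247], [83, 253, 233], [84, 254, 234], [84, 254, 234], [84, 254, 234], [84, 254, 234], [84, 254, 234], [84, 254, 234], [84, 254, 234], [84, 254, 234], [84, 254, 234], [84, 254, 234], [84, 254, 234], [84, 254, 234], [84, 254, 234], [84, 254, 234], [84, 254, 234], [84, 254, 234], [84, 254, 234], [84, 254, 234], [84, 254, 234], [57, 204, 159], [31, 62, 52], [28, 30, 30], [59, 207, 161], [75, 246, 214], [77, 248, 218], [81, 252, 229], [84, 254, 234], [84, 254, 234], [84, 254, 234], [84, 254, 234], [84, 254, 234], [84, 254, 234], [84, 254, 234], [84, 254, 234], [84, 254, 234], [84, 254, 234], [84, 254, 234], [84, 254, 234], [84, 254, 234], [250, 255, 255], [253, 255, 255], [251, 255, 255], [251, 255, 255], [251, 255, 255], [251, 255, 255], [251, 255, 255], [192, 237, 245], [59, 73, 76], [81, 101, 107], [239, 254, 255], [251, 255, 255], [251, 255, 255], [251, 255, 255], [251, 255, 255], [198, 253, 253], [99, 252, 234], [84, 254, 234], [84, 254, 234], [84, 254, 234], [83, 254, 234], [84, 253, 234], [84, 254, 234], [84, 254, 234], [84, 254, 234], [84, 253, 234], [84, 254, 234], [114, 254, 242], [235, 253, 253], [231, 246, 254], [134, 153, 251], [56, 66, 249], [56, 65, 249]]
t 10.3 pos [ 618.6 -163.8  164.7] yaw 0.277 j6 -0.72 F [-0.1  0.3  0.4] -> rows [0.773 0.001 0.174] spin -0.389
```

View pics/w3.png

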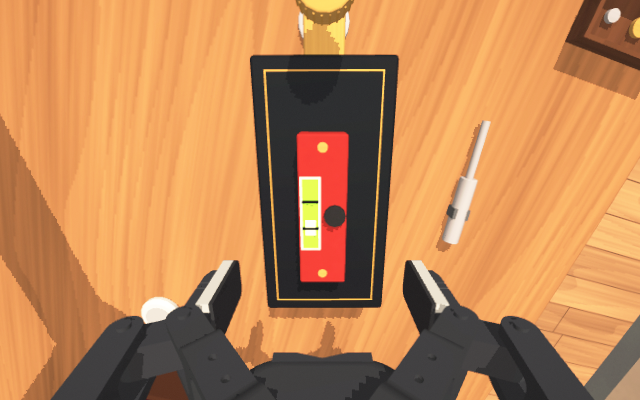

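The level lies centred on the slate. The bubble is at row 223, about 10.9 mm away from the knob side (lines at rows 202 and 228), so the knob needs about 1.68 rad clockwise. I'll go to the knob.

```bash
python3 -m pendant '[[[0.2,0,0,0,1],[0.4,0,0,0,1],[0.6,0,0,0,1],[0.76,0,0,0,1],[0.78,0,0.1,0,1],[0.78,0,0.25,0,1],[0.78,0,0.38,0,1],[0.78,0,0.44,0,1],[0.78,0,0.445,0,1],[0.78,0,0.445,0,1]]]'
python3 -c "
from h import *
go(576,-13.5,76,0.277)
shot('wrist','w4')"
```

```text
time_s: 11.3
eef_pos: [576.4, -14.0, 76.6]
ee_rot: [0.001, 0.603, 0.798, 0.0]
force: [0.4, 0.1, 0.1]
grip_width: 0.997
grip_force: 0.0
t 11.3 pos [576.4 -14.   76.6] yaw 0.277 j6 -0.5 F [0.4 0.1 0.1] -> rows [ 0.003 -0.001  0.003] spin -0.0
```

View pics/w4.png

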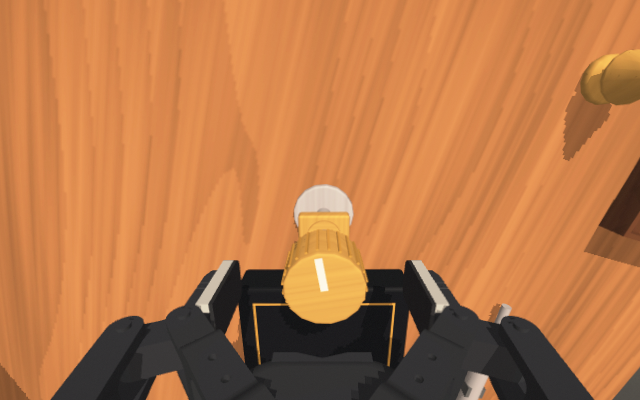

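The wrist view shows the knob at (325,288), midway between the fingers, with a white index mark on top. I'll check its centre by depth, then close.

```bash
python3 - <<'E'
from h import *
P,ok,p=world('w4'); q=P[245:330,275:375].reshape(-1,3); q=q[(q[:,2]>102)&(q[:,2]<112)]
print(cv2.minEnclosingCircle(q[:,:2].astype(np.float32)),len(q),np.median(q[:,2]))
E
python3 -m pendant '[[[0,0,0,0,0],[0,0,0,0,0],[0,0,0,0,0],[0,0,0,0,0],[0,0,0,0,0],[0,0,0,0,0],[0,0,0,0,0]]]' 60
```

```text
((575.5341796875, -11.468916893005371), 20.857168197631836) 5033 106.50508692813266
time_s: 12.05
eef_pos: [577.4, -13.5, 76.8]
ee_rot: [0.002, 0.603, 0.798, 0.001]
force: [5.3, 3.3, 2.5]
grip_width: 0.447
grip_force: 60.8
```

```bash
python3 -m pendant '[[[0,0,0,0.045,0],[0,0,0,0.09,0],[0,0,0,0.135,0],[0,0,0,0.18,0],[0,0,0,0.225,0],[0,0,0,0.27,0],[0,0,0,0.315,0],[0,0,0,0.36,0],[0,0,0,0.405,0],[0,0,0,0.45,0],[0,0,0,0.495,0],[0,0,0,0.535,0]]]'
python3 -m pendant '[[[0,0,0,0,0],[0,0,0,0,0],[0,0,0,0,0]]]'
python3 -c "
from h import *
go(576,-13.5,160,0.277); print(ctrl.sense()['wrist_torque'])"
```

```text
time_s: 13.25
eef_pos: [575.3, -12.2, 76.8]
ee_rot: [-0.001, 0.997, 0.081, -0.001]
force: [-6.6, 9.3, 11.6]
grip_width: 0.451
grip_force: 61.7
time_s: 13.55
eef_pos: [575.3, -12.2, 76.8]
ee_rot: [-0.001, 0.996, 0.084, -0.0]
force: [-6.8, 7.9, 11.1]
grip_width: 0.454
grip_force: 61.7
t 13.55 pos [575.3 -12.2  76.8] yaw -1.403 j6 1.18 F [-6.8  7.9 11.1] -> rows [ 0.002  0.006 -0.416] spin -0.535
[ 1.23902279  1.04598593 -0.0013603 ]
```

```bash
python3 -m pendant '[[[0,0,0,0,1],[0,0,0,0,1],[0,0,0,0,1],[0,0,0,0,1],[0,0,-0.1,0,1],[0,0,-0.25,0,1],[0,0,-0.4,0,1],[0,0,-0.44,0,1],[0.02,0.15,-0.44,-0.045,1],[0.04,0.35,-0.44,-0.09,1],[0.06,0.55,-0.44,-0.135,1],[0.087,0.783,-0.44,-0.18,1]]]'
python3 -m pendant '[[[0,0,0,-0.045,1],[0,0,0,-0.09,1],[0,0,0,-0.135,1],[0,0,0,-0.18,1],[0,0,0,-0.225,1],[0,0,0,-0.27,1],[0,0,0,-0.315,1],[0,0,0,-0.355,1],[0,0,0,-0.355,1],[0,0,0,-0.355,1]]]'
python3 - <<'E'
from h import *
go(618.6,-163.8,164.7,0.277)
shot('wrist','w5'); level('w5'); c=bubble('w5'); k=c.shape[1]
print(c[:,k//4:-k//4].mean(1).astype(int)[:,0].tolist())
E
```

```text
time_s: 14.75
eef_pos: [619.1, -166.3, 162.9]
ee_rot: [-0.0, 0.932, 0.361, -0.0]
force: [1.0, 0.2, -0.2]
grip_width: 1.003
grip_force: 0.0
time_s: 15.75
eef_pos: [618.9, -165.3, 163.0]
ee_rot: [-0.0, 0.604, 0.797, -0.0]
force: [0.1, -0.4, 0.6]
grip_width: 1.002
grip_force: 0.0
t 15.75 pos [ 618.9 -165.3  163. ] yaw 0.274 j6 -0.72 F [ 0.1 -0.4  0.6] -> rows [ 0.008  0.    -0.008] spin -0.001
level c [ 618.1 -165.8] size [ 40.  130.1] z 88.9 long-axis yaw -1.293 box [ 296  131   53  152 5375]
vial box 302 181 16 68
[57, 56, 226, 248, 235, 151, 85, 85, 84, 84, 84, 84, 84, 84, 84, 84, 84, 84, 84, 84, 84, 84, 84, 84, 84, 84, 58, 32, 28, 59, 77, 81, 83, 164, 251, 253, 252, 252, 252, 252, 252, 252, 252, 251, 251, 251, 251, 251, 251, 200, 95, 82, 73, 43, 27, 36, 73, 78, 81, 84, 84, 84, 84, 83, 83, 83, 83, 83, 83, 83, 83, 83, 83, 83, 233, 248, 166, 56, 56, 56]
```

The bubble now stands about 0.2 mm from the middle. I'll wait for it to settle, re-measure, and locate the pad while the fingers close.

```bash
python3 -m pendant '[[[0,0,0,0,1],[0,0,0,0,1],[0,0,0,0,1],[0,0,0,0,1],[0,0,0,0,1],[0,0,0,0,1],[0,0,0,0,1],[0,0,0,0,1],[0,0,0,0,1],[0,0,0,0,1],[0,0,0,0,1],[0,0,0,0,1]]]' >/dev/null
python3 - <<'E'
from h import *
shot('wrist','w6'); c=bubble('w6'); k=c.shape[1]
print(c[25:60,k//4:-k//4].mean(1).astype(int)[:,0].tolist())
P,ok,p=world('w6'); sub=np.zeros(ok.shape,bool); sub[200:235,321:348]=1
q=P[sub&(p.max(-1)<70)&(P[...,2]>89)]; print(len(q),q.mean(0),cv2.minEnclosingCircle(q[:,:2].astype(np.float32)))
x,y=cv2.minEnclosingCircle(q[:,:2].astype(np.float32))[0]
go(x,y,105,0.277)
E
```

```text
vial box 302 181 16 67
[73, 43, 28, 36, 72, 80, 82, 84, 250, 253, 252, 252, 252, 252, 252, 252, 252, 252, 252, 251, 251, 251, 251, 252, 188, 78, 82, 57, 31, 28, 56, 78, 82, 83, 84]
327 [ 627.57442034 -162.19403008   94.96637612] ((612.6160278320312, -127.96078491210938), 46.309322357177734)
t 17.05 pos [ 619.1 -165.3  163.7] yaw 0.277 j6 -0.72 F [-0.6  0.1 -0.1] -> rows [0.188 0.02  0.293] spin 0.0
```

```bash
python3 -c "
import cv2
p=cv2.imread('pics/w6.png')[110:300,250:400]; cv2.imwrite('pics/w6b.png',cv2.resize(p,None,fx=3,fy=3))"
```

```text
(no output)
```

View pics/w6b.png

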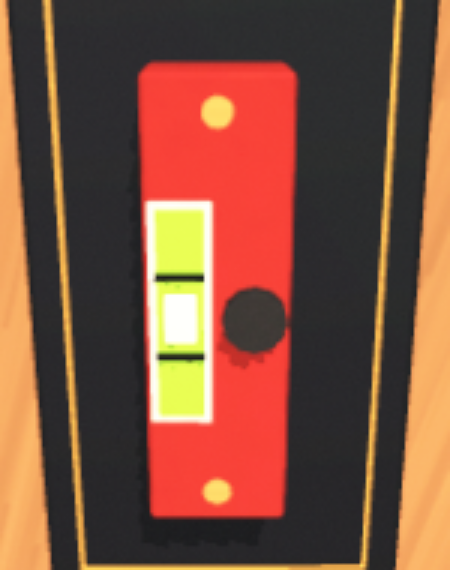

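The crop shows the bubble centred between the lines and the pad on the right, at about (627.6,-163). I'll close the fingers and come down above it.

```bash
python3 -m pendant '[[[0,0.02,0,0,0],[0,0.044,0,0,0],[0,0.044,0,0,0],[0,0.044,0,0,0],[0,0.044,0,0,0],[0,0.044,0,0,0],[0,0.044,0,0,0],[0,0.044,0.1,0,0],[0,0.044,0.2,0,0],[0,0.044,0.27,0,0],[0,0.044,0.31,0,0],[0,0.044,0.315,0,0]]]' 30
python3 -m pendant '[[[0,0,0.005,0,0],[0,0,0.01,0,0],[0,0,0.015,0,0],[0,0,0.02,0,0],[0,0,0.022,0,0],[0,0,0.022,0,0],[0,0,0.022,0,0]]]'
```

```text
time_s: 18.25
eef_pos: [627.3, -162.8, 99.9]
ee_rot: [-0.001, 0.603, 0.798, -0.0]
force: [-0.4, -0.1, 0.6]
grip_width: 0.001
grip_force: 0.0
time_s: 18.95
eef_pos: [627.6, -162.9, 96.4]
ee_rot: [0.0, 0.603, 0.798, 0.0]
force: [-0.6, -0.1, -0.0]
grip_width: -0.005
grip_force: 0.0
```

```bash
python3 -m pendant '[[[0,0,0.003,0,0],[0,0,0.006,0,0],[0,0,0.009,0,0],[0,0,0.009,0,0],[0,0,0.009,0,0]]]'
python3 -m pendant '[[[0,0,0.003,0,0],[0,0,0.005,0,0],[0,0,0.005,0,0],[0,0,0.005,0,0]]]'
```

```text
time_s: 19.45
eef_pos: [627.6, -162.9, 94.5]
ee_rot: [-0.0, 0.603, 0.798, -0.0]
force: [0.5, -0.1, 0.5]
grip_width: 0.002
grip_force: 0.0
time_s: 19.85
eef_pos: [627.7, -162.9, 94.0]
ee_rot: [0.0, 0.603, 0.798, 0.0]
force: [-1.8, 0.3, 5.3]
grip_width: -0.002
grip_force: 2.7
```

```bash
python3 -m pendant '[[[0,0,0.002,0,0],[0,0,0.004,0,0],[0,0,0.004,0,0],[0,0,0.004,0,0]]]'
python3 -m pendant '[[[0,0,0,0,0],[0,0,0,0,0],[0,0,0,0,0],[0,0,0,0,0],[0,0,0,0,0],[0,0,0,0,0],[0,0,0,0,0],[0,0,0,0,0],[0,0,0,0,0],[0,0,0,0,0]]]'
python3 - <<'E'
from h import *
shot('wrist','w7'); c=bubble('w7'); k=c.shape[1]
print(c[:,k//4:-k//4].mean(1).astype(int)[:,0].tolist())
E
```

```text
time_s: 20.25
eef_pos: [627.7, -162.9, 94.0]
ee_rot: [0.0, 0.603, 0.798, 0.0]
force: [-4.1, 1.9, 10.4]
grip_width: 0.002
grip_force: 5.2
time_s: 21.25
eef_pos: [627.7, -162.9, 94.0]
ee_rot: [0.0, 0.603, 0.798, 0.0]
force: [-4.3, 1.9, 10.9]
grip_width: -0.002
grip_force: 5.2
vial box 277 211 24 87
[62, 200, 249, 252, 252, 195, 91, 92, 92, 92, 92, 92, 92, 92, 92, 92, 92, 93, 92, 92, 92, 92, 93, 92, 92, 92, 92, 93, 92, 91, 91, 92, 91, 91, 56, 30, 32, 32, 51, 80, 89, 91, 91, 87, 253, 255, 254, 254, 254, 253, 253, 253, 254, 253, 253, 253, 253, 253, 253, 253, 253, 253, 253, 252, 251, 179, 88, 88, 88, 50, 33, 36, 36, 54, 82, 81, 84, 85, 85, 85, 83, 83, 83, 84, 83, 82, 82, 81, 80, 79, 78, 76, 74, 74, 73, 73, 72, 72, 72]
```

View pics/w7.png

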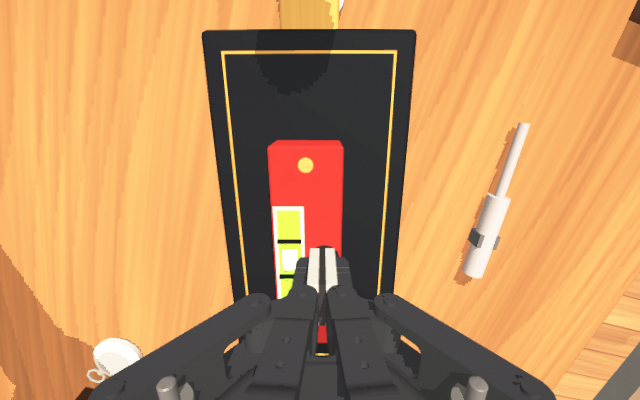

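The wrist view shows the fingers pressing the pad with a steady 10.9 N. The bubble is at (290,260), about 0.6 mm from the middle and between the lines at rows 241 and 276. Handing in.

```bash
python3 -c "
from rig import ctrl
print(ctrl.finish_job())"
```

```text
the job is handed in; nothing more can be done
None
```

I handed the job in after about 21 s of robot time: the level lies on the middle of the slate, lengthwise, the foot is turned 1.68 rad clockwise with the bubble about 0.6 mm from centre, and the fingers are still pressing with about 11 N; the hand-in returned no verdict.

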